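# Push the glass paperweight home in the display case and shut its door

## Robot

A 7-joint arm with a two-finger parallel gripper is mounted at the origin on the work surface. World frame = base frame: x ahead of the robot, y to its left, z up, the work surface at z = 0. Lengths are in m, angles in degrees, forces in N, time in s.
With the tool pointing down it reaches from about 0.425 to 1.025 m from the base axis. Payload 9.4 kg.
Tool frame: the origin (TCP) lies midway between the tips of the shut fingers; the grasp point (between the pads) lies 19 mm behind it; z points along the fingers, x is the direction in which the jaws open and shut, and the axes are right-handed (so a half turn about z gives the same grasp; the last joint's range is limited). The gripper opens to 93 mm and grips with 3 to 60 N. Pads are 15 mm wide; open, the fingers measure 128 mm over their backs; the gripper's body (75 mm by 188 mm) begins 65 mm behind the grasp point.
Start: joints at [69.689, 34.337, -0.143, 91.639, 0.103, 54.024, -4.572], TCP at [0.199, -0.697, 0.219] pointing down, gripper open.
Joint ranges: [-147.43, 147.43], [-19.82, 112.94], [-74.19, 73.91], [6.32, 146.72], [-59.91, 239.91], [6.04, 106.73], [-150.56, 150.56]. Speed limits (degrees/s): [127.2, 127.2, 172.46, 172.46, 180, 180, 180].

## Interface

Orientations are given as a 3x3 rotation matrix whose columns are the frame's x, y, z axes.
In Python, from station import * gives the robot as it stands. The module is installed in compiled form; this text tells all that it offers.
- The arm moves only by the shell command python3 -m jog 'ROWS'. ROWS is JSON, a list of rows, each an object with "grip": the opening in per cent of the stroke, from 0 (shut) to 100 (fully open); "xyz": the shift along the tool's x, y, z in m, a list of three; "dr": the turn, a rotation vector about the tool's x, y, z in degrees, a list of three. A call has exactly 8 rows; each row shifts and turns the commanded pose from where the row before left it, along the tool's axes as they then stand; what a row does not reach is not made up. A row lasts 1/12 s, in which the tool goes at most 41.7 mm and 7.16 degrees, less where a joint would pass 70% of its speed; a pose out of reach is approached as far as the arm can. A call is refused whole if a number of a shift passes 0.0417 or a number of a turn 7.16, either way. A call with a gripper value outside its range is refused whole. The fingers move at their own pace and stop on an object; the grip force is fixed at half the most. Time passes only in rows, so rows that do not move let the fingers close, or fill a call up. It gives the time, the measured TCP pose, the force and the opening at its end, in the units of the state.
- observe(): the state, without advancing time (a new reading comes with each control period).
- capture(name): name is "side" or "top"; returns the picture (400x640x3 uint8, red, green, blue); there is no depth.
- calibration(name): a dict with "camera_matrix" (3x3 intrinsics, pixels), "world_from_camera" (4x4, takes a point from camera to world coordinates). Camera axes: x right, y up, looking along -z (the intrinsics and any distortion apply to the point x, -y, -z); pixel columns grow to the right and rows downward; lengths in m; the calibration is good to about 2 mm. A picture is of the moment at which its call begins. calibration takes no time and is no camera call.
- hand_in(): hands the job in, once; it reports no verdict.
The state is a dict: "time_s": time; "q": joint angles; "dq": joint speeds; "effort": joint torques, N m; "tcp_pos": TCP position; "eef_rot": TCP orientation; "wrist_force": force on the tool from outside, world axes, zero at the start; "moment": the same for the moment, N m; "opening": finger opening in m.
Only numpy, scipy, OpenCV 4.12 (cv2) and the standard library are available. Lean on these libraries where they do the work, as an engineer would, in place of code of your own. Each camera call takes 0.05 s, during which the arm holds its last target. There are 200 camera calls.

## Task

Put the glass paperweight away by pushing only: with the fingertips, slide it along the desk and through the open doorway of the low walnut display case until it sits flat against the case's back wall, then push the case's door fully shut and leave everything untouched. Do not lift or tip the paperweight, and leave the loupe, the tin and the screwdriver stand where they are.

Things in the scene. Friction and masses are not known exactly. Their poses are not given: they have to be found in the camera images.
- paperweight: The paperweight: a solid green glass cube, 50 mm on each side, about 0.31 kg (varies by a fifth), loose on the desk. Origin: centre of its underside (centre of the cube is 25 mm above); its x and y axes are normal to its side faces, z up.
- case: Low walnut display case, glass cover taken off so open on top, fixed, no floor board (paper-thin blue lining). Outside 85 mm (its x) by 100 mm (its y), walls 10 mm thick, 50 mm high. Origin: on the desk at the outline's centre. +x points from the doorway to the back wall, whose inner face is at x = +32.5 mm, so a paperweight that is home has its centre at x = +7.5 mm.
- doorway (a point): Middle of the case's doorway, on the desk, at case x = -42.5 mm, y = 0. The doorway is the whole side, 80 mm clear between the side walls (inner faces at case y = -40 and +40 mm). It faces roughly to the robot's right (-y of the room).
- door (a joint): Angle of the walnut swing door, rad: 0 is shut, it grows as the door swings outward; at 1.57 it stands straight out of the doorway, at most 2.3. No latch and no spring: it stays where it is left, and takes only about 0.5 N at its free edge to swing. Starts between 1.6 and 2.1.
- door_hinge (a point): Point on the door's upright hinge axis, 26 mm above the desk, at case x = -46.5 mm, y = +50 mm. The door panel is 100 mm long from the hinge to its free edge, 8 mm thick (hinge axis in mid-thickness) and reaches from 2 to 50 mm above the desk. Shut, it runs from the hinge towards case -y and covers the doorway, its outer face looking to case -x.
- door_edge (a point): The middle of the door's free edge, 100 mm from the hinge axis, 26 mm above the desk. A small brass knob (12 mm across, standing 16 mm off the panel) sits on the outer face 12 mm from this edge, 26 mm above the desk.
- loupe: Chrome loupe standing loose on the desk, 38 mm across and 40 mm high; origin at the centre of its underside. Leave it alone.
- tin: Round aluminium tin, loose, 58 mm across and 24 mm high, on the green mat; origin at the centre of its underside. Leave it alone.
- stand: Black plastic screwdriver stand, loose, on the green mat: 60 mm (its x) by 80 mm (its y), 45 mm high, with three screwdriver handles up to 115 mm; origin at the centre of its underside. Leave it alone.
- mat: Green silicone mat, fixed flat on the desk, 160 by 240 by 2 mm (its x, y, z), to the robot's right of the work; origin at the centre of its underside.
Not all that is in view belongs to the job. Leave any purple look-alike of the case alone. What is shaped like the paperweight but red is not meant.

How it is judged (in metres and radians):
On the way, in this order (a step that is already met when the one before it is completed fails the run):
1. the paperweight is slid in flat against the back wall while the door is still open (x of paperweight in the frame of case between 0.0025 and 0.0125 m and y of paperweight in the frame of case between -0.022 and 0.022 m and height (world z) of paperweight below 0.004 m and angle between paperweight's own z axis and vertical below 0.06 rad and (angle between the x axis of paperweight and the x axis of case, either way round below 0.12 rad or angle between the x axis of paperweight and the y axis of case, either way round below 0.12 rad) and value of joint door above 0.3 rad), for 0.2 s.
2. the door is pushed shut (value of joint door below 0.06 rad), for 0.2 s.
At the end, for the whole second after the job is handed in: The paperweight rests upright on the desk inside the case, within 5 mm of the back-wall position and square to it within 0.12 rad, at rest; the door is shut to within 0.06 rad (6 mm at its free edge) (x of paperweight in the frame of case between 0.0025 and 0.0125 m and y of paperweight in the frame of case between -0.022 and 0.022 m and height (world z) of paperweight below 0.004 m and angle between paperweight's own z axis and vertical below 0.06 rad and (angle between the x axis of paperweight and the x axis of case, either way round below 0.12 rad or angle between the x axis of paperweight and the y axis of case, either way round below 0.12 rad) and value of joint door below 0.06 rad and linear speed of paperweight below 0.01 m/s); the robot touches nothing.
It fails at once if the paperweight is lifted more than 6 mm off the desk (height (world z) of paperweight above 0.006 m).
It fails at once if the paperweight is tipped (angle between paperweight's own z axis and vertical above 0.25 rad).
It fails at once if the loupe, the tin or the stand is shifted more than 15 mm (distance of any of loupe, tin, stand from where it was at the start of the episode above 0.015 m).
It also fails if it takes over 72 s, if anything falls off the work surface, if the arm or the gripper's body presses on something with over 40 N, if the wrist force passes 120 N, or if a joint passes its speed limit or range.

## Working session

There is one attempt and no reset: what is moved stays moved. The work goes in short steps, Python scripts to look and compute and a shell command to move; the robot and the scene stay as the last step left them, time stands still between calls to the robot, and variables do not carry over. Pictures are saved under pics/ and viewed, about 8 in all and at most 12, crops included, and the job is handed in when it is done.

```bash
mkdir -p pics
python3 - <<'E'
from station import *
import cv2,numpy as np
s=observe();print({k:np.round(v,3).tolist() for k,v in s.items()})
for n in("top","side"):
    im=capture(n);cv2.imwrite(f"pics/{n}0.png",im[:,:,::-1]);c=calibration(n);print(n,np.round(c["camera_matrix"],1).tolist(),np.round(c["world_from_camera"],3).tolist(),[k for k in c])
E
```

```text
{'time_s': 0.0, 'q': [69.69, 34.385, -0.145, 91.679, 0.101, 54.024, -4.572], 'dq': [-0.02, 0.029, 0.063, -0.001, 0.076, -0.053, -0.027], 'effort': [-0.0, -76.505, 1.497, -25.236, -0.052, 0.017, 0.0], 'tcp_pos': [0.199, -0.697, 0.218], 'eef_rot': [[0.274, -0.962, -0.001], [-0.962, -0.274, 0.001], [-0.002, 0.0, -1.0]], 'wrist_force': [-0.245, -0.415, -0.015], 'moment': [0.054, -0.039, -0.018], 'opening': 0.093}
top [[399.3, 0.0, 316.7], [0.0, 399.3, 203.6], [0.0, 0.0, 1.0]] [[-0.026, 0.98, -0.196, 0.428], [-1.0, -0.024, 0.011, -0.157], [0.006, 0.197, 0.98, 1.072], [0.0, 0.0, 0.0, 1.0]] ['camera_matrix', 'world_from_camera']
side [[363.1, 0.0, 319.8], [0.0, 363.1, 195.6], [0.0, 0.0, 1.0]] [[0.998, 0.03, -0.055, 0.601], [-0.063, 0.546, -0.835, -0.874], [0.005, 0.837, 0.547, 0.505], [0.0, 0.0, 0.0, 1.0]] ['camera_matrix', 'world_from_camera']
```

View pics/top0.png

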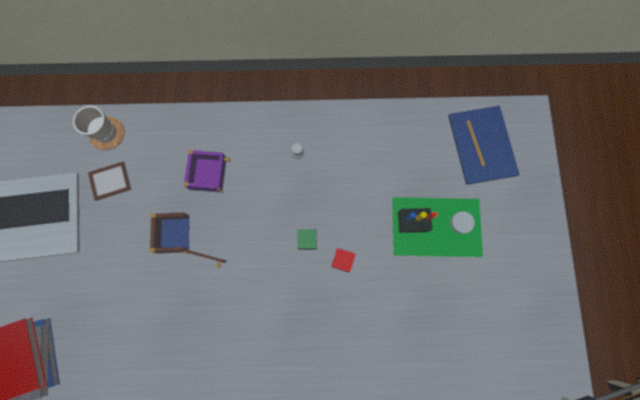

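View pics/side0.png

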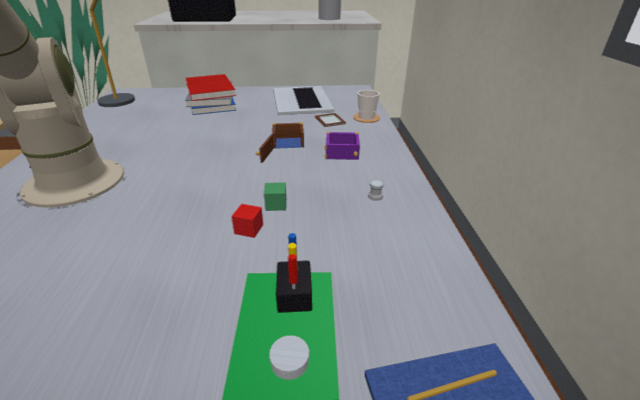

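```bash
cat > h.py <<'E'
from station import *
import cv2,numpy as np
def ray(n,px,z):
    c=calibration(n);K=c["camera_matrix"];T=c["world_from_camera"]
    px=np.atleast_2d(np.array(px,float));d=np.c_[(px[:,0]-K[0,2])/K[0,0],-(px[:,1]-K[1,2])/K[1,1],-np.ones(len(px))]@T[:3,:3].T
    o=T[:3,3];return (o+d*((z-o[2])/d[:,2])[:,None])[:,:2]
def mask(im,box,lo,hi):
    h=cv2.cvtColor(im,cv2.COLOR_RGB2HSV);m=cv2.inRange(h,np.array(lo),np.array(hi))
    k=np.zeros_like(m);x0,y0,x1,y1=box;k[y0:y1,x0:x1]=1;return m*k
def big(m):
    c=max(cv2.findContours(m,0,cv2.CHAIN_APPROX_NONE)[0],key=cv2.contourArea);return c
def rect(n,c,z):
    p=ray(n,c.reshape(-1,2),z).astype(np.float32);r=cv2.minAreaRect(p*1000);return r
E
python3 - <<'E'
from h import *
im=capture("top")
c=big(mask(im,(270,210,330,260),(40,80,30),(90,255,255)));print("cube top",cv2.boundingRect(c),rect("top",c,.05))
c=big(mask(im,(140,200,200,265),(100,80,30),(130,255,255)));print("lining",cv2.boundingRect(c),rect("top",c,.0))
m=mask(im,(140,200,240,275),(0,70,20),(20,255,200));c=big(m);print("walnut",[ (cv2.boundingRect(k),cv2.contourArea(k)) for k in cv2.findContours(m,0,2)[0]])
s=capture("side")
c=big(mask(s,(255,175,295,215),(40,60,20),(90,255,255)));b=cv2.boundingRect(c);print("side cube",b)
print("cube front bottom", ray("side",[[b[0],b[1]+b[3]-1],[b[0]+b[2]-1,b[1]+b[3]-1]],0))
for n,q in (("top",[[297,153],[463,223],[417,222],[344,261]]),):print(ray(n,q,0.02))
a=cv2.resize(im[200:275,135:335],None,fx=4,fy=4,interpolation=cv2.INTER_CUBIC);b2=cv2.resize(s[115:215,240:400],None,fx=5,fy=5,interpolation=cv2.INTER_CUBIC)[:300]
cv2.imwrite("pics/c1.png",np.vstack([a,b2])[:,:,::-1])
E
```

```text
cube top (298, 229, 18, 20) ((541.5601196289062, -140.70193481445312), (43.79182434082031, 48.86617660522461), 89.06217956542969)
lining (161, 219, 28, 29) ((570.0426025390625, 215.3362579345703), (78.29991149902344, 72.76029968261719), 2.153787136077881)
walnut [((217, 263, 1, 2), 0.0), ((217, 260, 5, 7), 3.5), ((209, 257, 8, 3), 0.0), ((204, 255, 4, 2), 0.0), ((199, 254, 4, 2), 0.0), ((196, 253, 1, 1), 0.0), ((194, 253, 1, 1), 0.0), ((150, 213, 43, 40), 169.5)]
side cube (264, 182, 22, 29)
cube front bottom [[ 0.51461156 -0.158103  ]
 [ 0.56480063 -0.16092879]]
[[ 0.78182033 -0.11879181]
 [ 0.57601707 -0.55831503]
 [ 0.58173374 -0.43562802]
 [ 0.48359312 -0.23686432]]
```

View pics/c1.png

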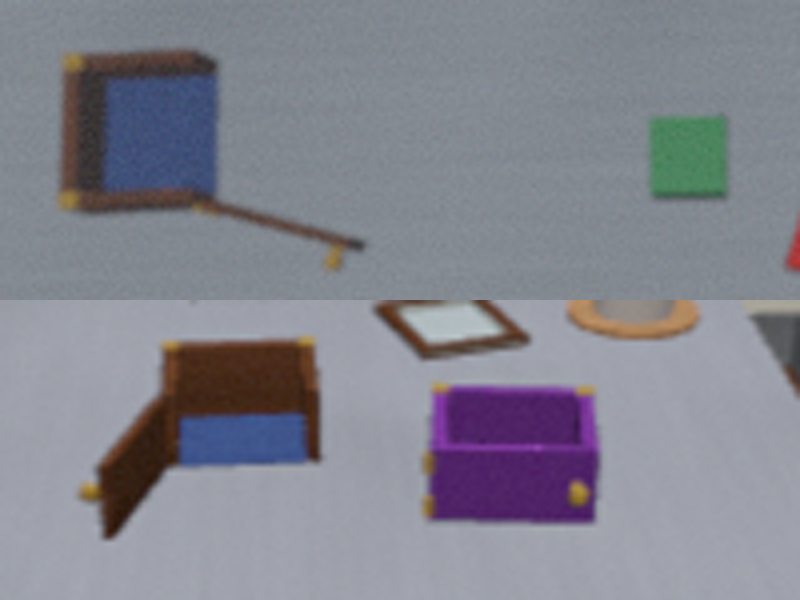

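Run:
```python
from h import *
f=lambda P:[(135+x/4-.4,200+y/4-.4) for x,y in P]
print("rim BL(top),BL(bot),front top,front bot\n",ray("top",f([(63,52),(63,208),(215,56),(213,206)]),.05))
print("lining front corners, back z0",ray("top",f([(216,78),(216,192)]),0))
print("door free edge, hinge",ray("top",f([(362,245),(205,204)]),.05))
print("cube",ray("top",f([(651,118),(726,118),(726,193),(651,193)]),.05))
g=lambda P:[(240+x/5-.4,115+(y-300)/5-.4) for x,y in P]
print("side rim back corners",ray("side",g([(163,345),(314,340)]),.05))
print("side floor front outer corners",ray("side",g([(172,466),(320,460)]),0),"door bottom edge",ray("side",g([(107,538)]),0.002))
```

```text
rim BL(top),BL(bot),front top,front bot
 [[0.61896132 0.2626205 ]
 [0.51810188 0.25697168]
 [0.61392189 0.16424334]
 [0.51698419 0.16188265]]
lining front corners, back z0 [[0.60786619 0.17873098]
 [0.53064406 0.17584946]]
door free edge, hinge [[0.48997611 0.06676663]
 [0.51838103 0.16700977]]
cube [[ 0.56647455 -0.11753602]
 [ 0.56527999 -0.16584463]
 [ 0.51706791 -0.1646257 ]
 [ 0.51826576 -0.11676231]]
side rim back corners [[0.51786787 0.26140644]
 [0.61711678 0.26500109]]
side floor front outer corners [[0.52389035 0.18299407]
 [0.61811908 0.18679486]] door bottom edge [[0.49017942 0.08341327]]
```

```bash
R='{"grip":16,"xyz":[0,0,0],"dr":[0,0,-7]}'; python3 -m jog '[{"grip":16,"xyz":[0,0,0],"dr":[0,0,-7]},{"grip":16,"xyz":[0,0,0],"dr":[0,0,-7]},{"grip":16,"xyz":[0,0,0],"dr":[0,0,-7]},{"grip":16,"xyz":[0,0,0],"dr":[0,0,-7]},{"grip":16,"xyz":[0,0,0],"dr":[0,0,-7]},{"grip":16,"xyz":[0,0,0],"dr":[0,0,-7]},{"grip":16,"xyz":[0,0,0],"dr":[0,0,-7]},{"grip":16,"xyz":[0,0,0],"dr":[0,0,-7]}]' && python3 -m jog '[{"grip":16,"xyz":[0,0,0],"dr":[0,0,-7]},{"grip":16,"xyz":[0,0,0],"dr":[0,0,-7]},{"grip":16,"xyz":[0,0,0],"dr":[0,0,-6]},{"grip":16,"xyz":[0.04,-0.03,0],"dr":[0,0,0]},{"grip":16,"xyz":[0.04,-0.03,0],"dr":[0,0,0]},{"grip":16,"xyz":[0.04,-0.03,0],"dr":[0,0,0]},{"grip":16,"xyz":[0,0,0],"dr":[0,0,0]},{"grip":16,"xyz":[0,0,0],"dr":[0,0,0]}]'
```

```text
time_s: 0.87
tcp_pos: [0.1987, -0.6971, 0.2184]
eef_rot: [[0.952, -0.305, -0.0], [-0.305, -0.952, 0.0], [-0.0, -0.0, -1.0]]
wrist_force: [-0.0, -0.8, -0.3]
opening: 0.0442
time_s: 1.53
tcp_pos: [0.2993, -0.6168, 0.2189]
eef_rot: [[0.999, 0.039, 0.001], [0.039, -0.999, 0.001], [0.001, -0.001, -1.0]]
wrist_force: [-1.4, -0.2, 0.5]
opening: 0.0146
```

```bash
python3 -m jog '[{"grip":16,"xyz":[0.022,-0.034,0],"dr":[0,0,0]},{"grip":16,"xyz":[0.022,-0.034,0],"dr":[0,0,0]},{"grip":16,"xyz":[0.022,-0.034,0],"dr":[0,0,0]},{"grip":16,"xyz":[0.022,-0.034,0],"dr":[0,0,0]},{"grip":16,"xyz":[0.022,-0.034,0],"dr":[0,0,0]},{"grip":16,"xyz":[0.022,-0.034,0],"dr":[0,0,0]},{"grip":16,"xyz":[0.022,-0.034,0],"dr":[0,0,0]},{"grip":16,"xyz":[0.022,-0.034,0],"dr":[0,0,0]}]' && python3 -m jog '[{"grip":16,"xyz":[0.01,-0.02,0],"dr":[0,0,0]},{"grip":16,"xyz":[0.01,-0.02,0],"dr":[0,0,0]},{"grip":16,"xyz":[0.01,-0.02,0],"dr":[0,0,0]},{"grip":16,"xyz":[0.01,-0.02,0],"dr":[0,0,0]},{"grip":16,"xyz":[0.0,-0.02,0],"dr":[0,0,0]},{"grip":16,"xyz":[0,0,0],"dr":[0,0,0]},{"grip":16,"xyz":[0,0,0],"dr":[0,0,0]},{"grip":16,"xyz":[0,0,0],"dr":[0,0,0]}]'
```

```text
time_s: 2.2
tcp_pos: [0.4629, -0.341, 0.2186]
eef_rot: [[1.0, 0.031, -0.0], [0.031, -1.0, -0.001], [-0.0, 0.001, -1.0]]
wrist_force: [1.1, 0.0, -0.1]
opening: 0.0152
time_s: 2.87
tcp_pos: [0.4992, -0.2416, 0.2185]
eef_rot: [[0.999, 0.032, -0.0], [0.032, -0.999, -0.001], [-0.0, 0.001, -1.0]]
wrist_force: [-0.4, -1.2, -1.1]
opening: 0.0149
```

```bash
python3 -m jog '[{"grip":16,"xyz":[0.022,-0.021,0],"dr":[0,0,0]},{"grip":16,"xyz":[0.022,-0.021,0],"dr":[0,0,0]},{"grip":16,"xyz":[0,0,0.03],"dr":[0,0,0]},{"grip":16,"xyz":[0,0,0.03],"dr":[0,0,0]},{"grip":16,"xyz":[0,0,0.03],"dr":[0,0,0]},{"grip":16,"xyz":[0,0,0.03],"dr":[0,0,0]},{"grip":16,"xyz":[0,0,0],"dr":[0,0,0]},{"grip":16,"xyz":[0,0,0],"dr":[0,0,0]}]' && python3 -m jog '[{"grip":16,"xyz":[0,0,0.03],"dr":[0,0,0]},{"grip":16,"xyz":[0,0,0.03],"dr":[0,0,0]},{"grip":16,"xyz":[0,0,0.02],"dr":[0,0,0]},{"grip":16,"xyz":[0,0,0],"dr":[0,0,0]},{"grip":16,"xyz":[0,0,0],"dr":[0,0,0]},{"grip":16,"xyz":[0,0,0],"dr":[0,0,0]},{"grip":16,"xyz":[0,0,0],"dr":[0,0,0]},{"grip":16,"xyz":[0,0,0],"dr":[0,0,0]}]'
python3 - <<'E'
from h import *
a=capture("top");s=capture("side")
cv2.imwrite("pics/d.png",np.vstack([cv2.resize(a[190:290,240:400],None,fx=3,fy=3,interpolation=2),cv2.resize(s[160:260,210:370],None,fx=3,fy=3,interpolation=2)])[:,:,::-1])
E
```

```text
time_s: 3.53
tcp_pos: [0.5413, -0.1976, 0.0976]
eef_rot: [[0.999, 0.032, -0.003], [0.032, -0.999, 0.0], [-0.003, -0.0, -1.0]]
wrist_force: [0.9, -0.2, 1.4]
opening: 0.0144
time_s: 4.2
tcp_pos: [0.5432, -0.197, 0.0204]
eef_rot: [[0.999, 0.033, 0.003], [0.033, -0.999, -0.001], [0.002, 0.001, -1.0]]
wrist_force: [-0.7, -0.4, -0.2]
opening: 0.0146
```

View pics/d.png

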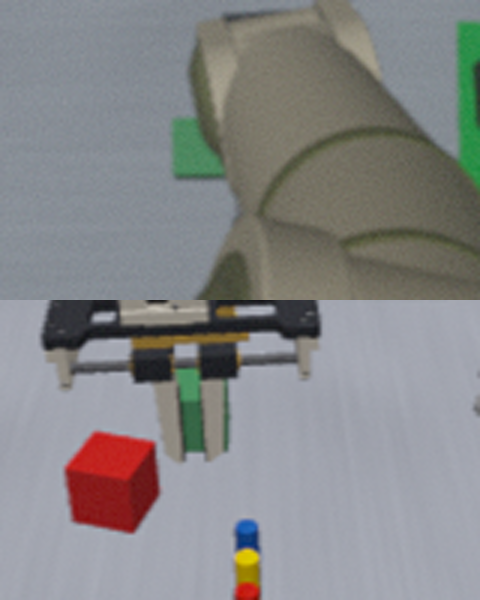

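```bash
python3 -m jog '[{"grip":16,"xyz":[0,0,0.007],"dr":[0,0,0]},{"grip":16,"xyz":[0.000,-0.008,0],"dr":[0,0,0]},{"grip":16,"xyz":[0.0,-0.008,0],"dr":[0,0,0]},{"grip":16,"xyz":[0.001,-0.008,0],"dr":[0,0,0]},{"grip":16,"xyz":[0.001,-0.01,0],"dr":[0,0,0]},{"grip":16,"xyz":[0.001,-0.01,0],"dr":[0,0,0]},{"grip":16,"xyz":[0.001,-0.01,0],"dr":[0,0,0]},{"grip":16,"xyz":[0.001,-0.01,0],"dr":[0,0,0]}]' && python3 -m jog '[{"grip":16,"xyz":[0.001,-0.01,0],"dr":[0,0,0]},{"grip":16,"xyz":[0.001,-0.01,0],"dr":[0,0,0]},{"grip":16,"xyz":[0.001,-0.01,0],"dr":[0,0,0]},{"grip":16,"xyz":[0.001,-0.01,0],"dr":[0,0,0]},{"grip":16,"xyz":[0.001,-0.01,0],"dr":[0,0,0]},{"grip":16,"xyz":[0.001,-0.01,0],"dr":[0,0,0]},{"grip":16,"xyz":[0.001,-0.01,0],"dr":[0,0,0]},{"grip":16,"xyz":[0.001,-0.01,0],"dr":[0,0,0]}]'
python3 - <<'E'
from h import *
a=capture("top");s=capture("side")
c=big(mask(a,(200,200,330,260),(40,80,30),(90,255,255)));print(cv2.boundingRect(c),rect("top",c,.05))
cv2.imwrite("pics/e.png",np.vstack([cv2.resize(a[190:290,130:330],None,fx=3,fy=3,interpolation=2),cv2.resize(s[110:210,200:400],None,fx=3,fy=3,interpolation=2)])[:,:,::-1])
E
```

```text
time_s: 4.97
tcp_pos: [0.5451, -0.1309, 0.0116]
eef_rot: [[0.999, 0.034, -0.0], [0.034, -0.999, 0.0], [-0.0, -0.0, -1.0]]
wrist_force: [0.6, -1.5, -0.3]
opening: 0.0148
time_s: 5.63
tcp_pos: [0.5504, -0.0511, 0.0116]
eef_rot: [[0.999, 0.033, -0.0], [0.033, -0.999, -0.0], [-0.0, -0.0, -1.0]]
wrist_force: [0.3, -2.1, -0.6]
opening: 0.0152Traceback (most recent call last):
  File "<stdin>", line 3, in <module>
  File "h.py", line 11, in big
    c=max(cv2.findContours(m,0,cv2.CHAIN_APPROX_NONE)[0],key=cv2.contourArea);return c
ValueError: max() iterable argument is empty
```

Run:
```python
from h import *
s=capture("side")
cv2.imwrite("pics/e.png",cv2.resize(s[90:210,200:360],None,fx=4,fy=4,interpolation=2)[:,:,::-1])
```

```text
(no output)
```

View pics/e.png

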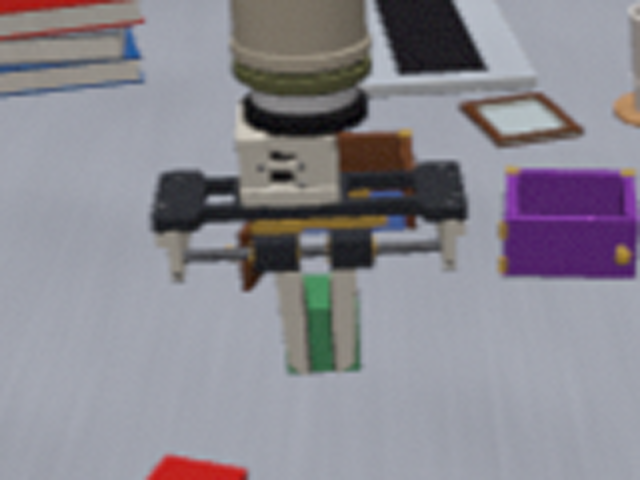

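```bash
python3 -m jog '[{"grip":16,"xyz":[0.0011,-0.01,0],"dr":[0,0,0]},{"grip":16,"xyz":[0.0011,-0.01,0],"dr":[0,0,0]},{"grip":16,"xyz":[0.0011,-0.01,0],"dr":[0,0,0]},{"grip":16,"xyz":[0.0011,-0.01,0],"dr":[0,0,0]},{"grip":16,"xyz":[0.0011,-0.01,0],"dr":[0,0,0]},{"grip":16,"xyz":[0.0011,-0.01,0],"dr":[0,0,0]},{"grip":16,"xyz":[0.0011,-0.01,0],"dr":[0,0,0]},{"grip":16,"xyz":[0.0011,-0.01,0],"dr":[0,0,0]}]' && python3 -m jog '[{"grip":16,"xyz":[0.0011,-0.01,0],"dr":[0,0,0]},{"grip":16,"xyz":[0.0011,-0.01,0],"dr":[0,0,0]},{"grip":16,"xyz":[0.0011,-0.01,0],"dr":[0,0,0]},{"grip":16,"xyz":[0.0011,-0.01,0],"dr":[0,0,0]},{"grip":16,"xyz":[0.0011,-0.01,0],"dr":[0,0,0]},{"grip":16,"xyz":[0.0011,-0.01,0],"dr":[0,0,0]},{"grip":16,"xyz":[0.0011,-0.01,0],"dr":[0,0,0]},{"grip":16,"xyz":[0,0,0],"dr":[0,0,0]}]'
python3 - <<'E'
from h import *
s=capture("side");a=capture("top")
cv2.imwrite("pics/f.png",np.hstack([cv2.resize(s[90:210,220:340],None,fx=3,fy=3,interpolation=2),cv2.resize(a[190:310,130:250],None,fx=3,fy=3,interpolation=2)])[:,:,::-1])
E
```

```text
time_s: 6.45
tcp_pos: [0.5565, 0.0292, 0.0116]
eef_rot: [[0.999, 0.034, -0.0], [0.034, -0.999, -0.0], [-0.0, 0.0, -1.0]]
wrist_force: [-0.3, -2.6, 1.4]
opening: 0.0149
time_s: 7.12
tcp_pos: [0.5622, 0.1018, 0.0117]
eef_rot: [[0.999, 0.036, 0.001], [0.036, -0.999, 0.002], [0.001, -0.002, -1.0]]
wrist_force: [-0.1, -0.6, -0.2]
opening: 0.0148
```

View pics/f.png

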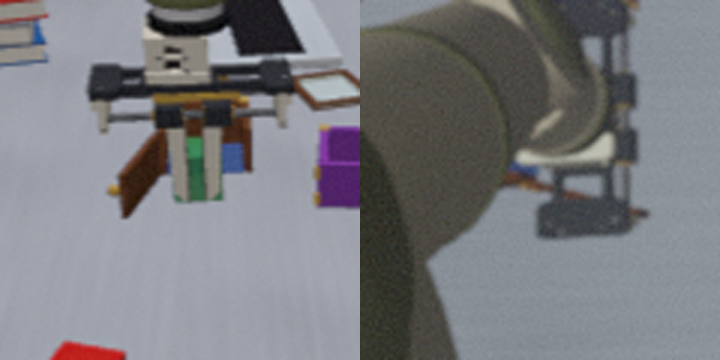

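```bash
python3 -m jog '[{"grip":16,"xyz":[0.0014,-0.008,0],"dr":[0,0,0]},{"grip":16,"xyz":[0.0014,-0.008,0],"dr":[0,0,0]},{"grip":16,"xyz":[0.0014,-0.008,0],"dr":[0,0,0]},{"grip":16,"xyz":[0.0014,-0.008,0],"dr":[0,0,0]},{"grip":16,"xyz":[0.0014,-0.008,0],"dr":[0,0,0]},{"grip":16,"xyz":[0.0014,-0.008,0],"dr":[0,0,0]},{"grip":16,"xyz":[0.0014,-0.008,0],"dr":[0,0,0]},{"grip":16,"xyz":[0.001,-0.008,0],"dr":[0,0,0]}]' && python3 -m jog '[{"grip":16,"xyz":[0.0005,-0.004,0],"dr":[0,0,0]},{"grip":16,"xyz":[0.0005,-0.004,0],"dr":[0,0,0]},{"grip":16,"xyz":[0,-0.002,0],"dr":[0,0,0]},{"grip":16,"xyz":[0,-0.002,0],"dr":[0,0,0]},{"grip":16,"xyz":[0,-0.002,0],"dr":[0,0,0]},{"grip":16,"xyz":[0,-0.002,0],"dr":[0,0,0]},{"grip":16,"xyz":[0,0,0],"dr":[0,0,0]},{"grip":16,"xyz":[0,0,0],"dr":[0,0,0]}]'
```

```text
time_s: 7.88
tcp_pos: [0.5706, 0.1637, 0.0115]
eef_rot: [[0.999, 0.034, -0.0], [0.034, -0.999, 0.0], [-0.0, -0.0, -1.0]]
wrist_force: [0.1, -1.1, -0.9]
opening: 0.015
time_s: 8.55
tcp_pos: [0.5711, 0.1791, 0.0117]
eef_rot: [[0.999, 0.034, 0.0], [0.034, -0.999, 0.001], [0.0, -0.001, -1.0]]
wrist_force: [0.2, 0.0, -0.1]
opening: 0.0146
```

```bash
python3 -m jog '[{"grip":16,"xyz":[0,-0.002,0],"dr":[0,0,0]},{"grip":16,"xyz":[0,-0.002,0],"dr":[0,0,0]},{"grip":16,"xyz":[0,-0.002,0],"dr":[0,0,0]},{"grip":16,"xyz":[0,-0.002,0],"dr":[0,0,0]},{"grip":16,"xyz":[0,-0.001,0],"dr":[0,0,0]},{"grip":16,"xyz":[0,-0.001,0],"dr":[0,0,0]},{"grip":16,"xyz":[0,-0.001,0],"dr":[0,0,0]},{"grip":16,"xyz":[0,0,0],"dr":[0,0,0]}]'
```

```text
time_s: 9.22
tcp_pos: [0.5707, 0.1897, 0.0117]
eef_rot: [[0.999, 0.033, 0.0], [0.033, -0.999, -0.0], [0.0, 0.0, -1.0]]
wrist_force: [0.3, -3.7, 3.0]
opening: 0.0147
```

```bash
python3 -m jog '[{"grip":16,"xyz":[0,-0.001,0],"dr":[0,0,0]},{"grip":16,"xyz":[0,-0.001,0],"dr":[0,0,0]},{"grip":16,"xyz":[0,-0.001,0],"dr":[0,0,0]},{"grip":16,"xyz":[0,0,0],"dr":[0,0,0]},{"grip":16,"xyz":[0,0,0],"dr":[0,0,0]},{"grip":16,"xyz":[0,0,0],"dr":[0,0,0]},{"grip":16,"xyz":[0,0,0],"dr":[0,0,0]},{"grip":16,"xyz":[0,0,0],"dr":[0,0,0]}]'
```

```text
time_s: 9.88
tcp_pos: [0.5706, 0.1922, 0.0117]
eef_rot: [[0.999, 0.033, -0.0], [0.033, -0.999, -0.001], [-0.0, 0.001, -1.0]]
wrist_force: [0.1, -5.1, 3.8]
opening: 0.0147
```

```bash
python3 -m jog '[{"grip":16,"xyz":[0,-0.001,0],"dr":[0,0,0]},{"grip":16,"xyz":[0,-0.001,0],"dr":[0,0,0]},{"grip":16,"xyz":[0,-0.001,0],"dr":[0,0,0]},{"grip":16,"xyz":[0,-0.001,0],"dr":[0,0,0]},{"grip":16,"xyz":[0,0,0],"dr":[0,0,0]},{"grip":16,"xyz":[0,0,0],"dr":[0,0,0]},{"grip":16,"xyz":[0,0,0],"dr":[0,0,0]},{"grip":16,"xyz":[0,0,0],"dr":[0,0,0]}]'
python3 - <<'E'
from h import *
s=capture("side");a=capture("top")
cv2.imwrite("pics/g.png",np.hstack([cv2.resize(s[100:180,240:340],None,fx=4,fy=4,interpolation=2),cv2.resize(a[190:270,130:230],None,fx=4,fy=4,interpolation=2)])[:,:,::-1])
E
```

```text
time_s: 10.55
tcp_pos: [0.5702, 0.1922, 0.0117]
eef_rot: [[1.0, 0.03, -0.002], [0.03, -1.0, -0.005], [-0.002, 0.005, -1.0]]
wrist_force: [0.4, -15.1, 8.4]
opening: 0.0151
```

View pics/g.png

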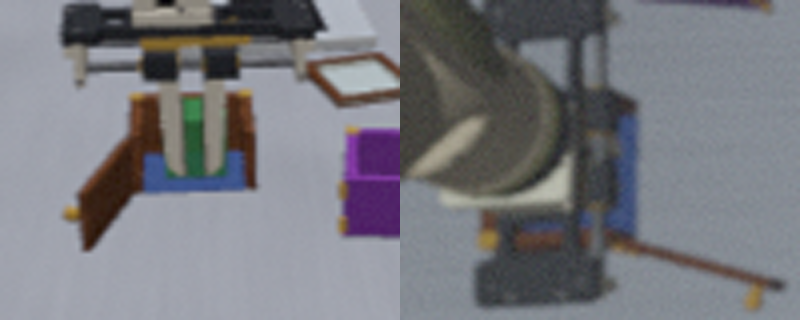

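```bash
python3 -m jog '[{"grip":16,"xyz":[0,0.005,0],"dr":[0,0,0]},{"grip":16,"xyz":[0,0.01,0],"dr":[0,0,0]},{"grip":16,"xyz":[0,0.02,0],"dr":[0,0,0]},{"grip":16,"xyz":[0,0.025,0],"dr":[0,0,0]},{"grip":16,"xyz":[0,0.025,0],"dr":[0,0,0]},{"grip":16,"xyz":[0,0.025,0],"dr":[0,0,0]},{"grip":16,"xyz":[0,0.03,0],"dr":[0,0,0]},{"grip":0,"xyz":[0,0.01,0],"dr":[0,0,0]}]' && python3 -m jog '[{"grip":0,"xyz":[0,0,-0.03],"dr":[0,0,0]},{"grip":0,"xyz":[0,0,-0.03],"dr":[0,0,0]},{"grip":0,"xyz":[0,0,-0.03],"dr":[0,0,0]},{"grip":0,"xyz":[0,0,-0.03],"dr":[0,0,0]},{"grip":0,"xyz":[-0.03,0,0],"dr":[0,0,0]},{"grip":0,"xyz":[-0.03,0,0],"dr":[0,0,0]},{"grip":0,"xyz":[-0.03,0,0],"dr":[0,0,0]},{"grip":0,"xyz":[-0.03,0,0],"dr":[0,0,0]}]'
python3 - <<'E'
from h import *
s=capture("side");a=capture("top")
cv2.imwrite("pics/i.png",np.hstack([cv2.resize(s[100:180,240:340],None,fx=4,fy=4,interpolation=2),cv2.resize(a[190:270,130:230],None,fx=4,fy=4,interpolation=2)])[:,:,::-1])
E
```

```text
time_s: 11.32
tcp_pos: [0.5753, 0.0424, 0.0114]
eef_rot: [[1.0, 0.03, -0.0], [0.03, -1.0, -0.001], [-0.0, 0.001, -1.0]]
wrist_force: [-0.3, -0.6, 0.1]
opening: 0.0116
time_s: 11.98
tcp_pos: [0.4543, 0.0436, 0.1319]
eef_rot: [[0.999, 0.034, 0.001], [0.034, -0.999, 0.001], [0.001, -0.001, -1.0]]
wrist_force: [-0.6, 0.9, -0.1]
opening: 0.0007
```

View pics/i.png

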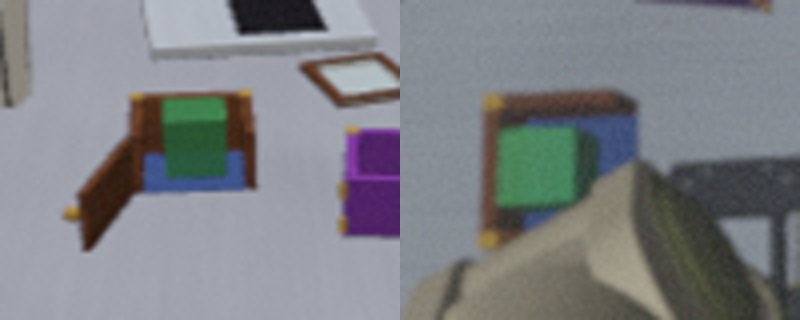

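```bash
python3 -m jog '[{"grip":0,"xyz":[-0.004,-0.028,0],"dr":[0,0,0]},{"grip":0,"xyz":[0,-0.028,0],"dr":[0,0,0]},{"grip":0,"xyz":[0,0,0.025],"dr":[0,0,0]},{"grip":0,"xyz":[0,0,0.025],"dr":[0,0,0]},{"grip":0,"xyz":[0,0,0.025],"dr":[0,0,0]},{"grip":0,"xyz":[0,0,0.019],"dr":[0,0,0]},{"grip":0,"xyz":[0,0,0],"dr":[0,0,0]},{"grip":0,"xyz":[0,0,0],"dr":[0,0,0]}]'
```

```text
time_s: 12.75
tcp_pos: [0.4495, 0.0994, 0.037]
eef_rot: [[0.999, 0.035, -0.002], [0.035, -0.999, -0.0], [-0.002, 0.0, -1.0]]
wrist_force: [-0.8, -0.5, -0.4]
opening: 0.0002
```

```bash
python3 -m jog '[{"grip":0,"xyz":[0.0083,0.002,0],"dr":[0,0,0]},{"grip":0,"xyz":[0.0083,0.002,0],"dr":[0,0,0]},{"grip":0,"xyz":[0.0083,0.002,0],"dr":[0,0,0]},{"grip":0,"xyz":[0.0083,0.002,0],"dr":[0,0,0]},{"grip":0,"xyz":[0.0083,0.002,0],"dr":[0,0,0]},{"grip":0,"xyz":[0.0083,0.002,0],"dr":[0,0,0]},{"grip":0,"xyz":[0.01,-0.0025,0],"dr":[0,0,0]},{"grip":0,"xyz":[0.01,-0.0025,0],"dr":[0,0,0]}]'
```

```text
time_s: 13.42
tcp_pos: [0.5205, 0.0936, 0.0377]
eef_rot: [[0.999, 0.032, -0.0], [0.032, -0.999, -0.0], [-0.0, 0.0, -1.0]]
wrist_force: [-0.0, 0.4, 1.1]
opening: 0.0006
```

```bash
python3 -m jog '[{"grip":0,"xyz":[0.0084,-0.0037,0],"dr":[0,0,0]},{"grip":0,"xyz":[0.0084,-0.0037,0],"dr":[0,0,0]},{"grip":0,"xyz":[0.0084,-0.0037,0],"dr":[0,0,0]},{"grip":0,"xyz":[0.0084,-0.0037,0],"dr":[0,0,0]},{"grip":0,"xyz":[0.0047,-0.0066,0],"dr":[0,0,0]},{"grip":0,"xyz":[0.0047,-0.0066,0],"dr":[0,0,0]},{"grip":0,"xyz":[0.0047,-0.0066,0],"dr":[0,0,0]},{"grip":0,"xyz":[0.0047,-0.0066,0],"dr":[0,0,0]}]'&& python3 -m jog '[{"grip":0,"xyz":[0.001,-0.004,0],"dr":[0,0,0]},{"grip":0,"xyz":[0.001,-0.004,0],"dr":[0,0,0]},{"grip":0,"xyz":[0.001,-0.004,0],"dr":[0,0,0]},{"grip":0,"xyz":[0.001,-0.004,0],"dr":[0,0,0]},{"grip":0,"xyz":[0.001,-0.003,0],"dr":[0,0,0]},{"grip":0,"xyz":[0,-0.002,0],"dr":[0,0,0]},{"grip":0,"xyz":[0,0,0],"dr":[0,0,0]},{"grip":0,"xyz":[0,0,0],"dr":[0,0,0]}]'
python3 - <<'E'
from h import *
s=capture("side");a=capture("top")
cv2.imwrite("pics/j.png",np.hstack([cv2.resize(s[100:180,240:340],None,fx=4,fy=4,interpolation=2),cv2.resize(a[190:270,130:230],None,fx=4,fy=4,interpolation=2)])[:,:,::-1])
E
```

```text
time_s: 14.08
tcp_pos: [0.5707, 0.1379, 0.0376]
eef_rot: [[0.999, 0.034, -0.0], [0.034, -0.999, -0.0], [-0.0, -0.0, -1.0]]
wrist_force: [-0.7, 0.2, 0.0]
opening: 0.0002
time_s: 14.75
tcp_pos: [0.5748, 0.1581, 0.0376]
eef_rot: [[0.999, 0.034, -0.0], [0.034, -0.999, -0.0], [-0.0, 0.0, -1.0]]
wrist_force: [-0.0, -0.5, 0.4]
opening: 0.0002
```

View pics/j.png

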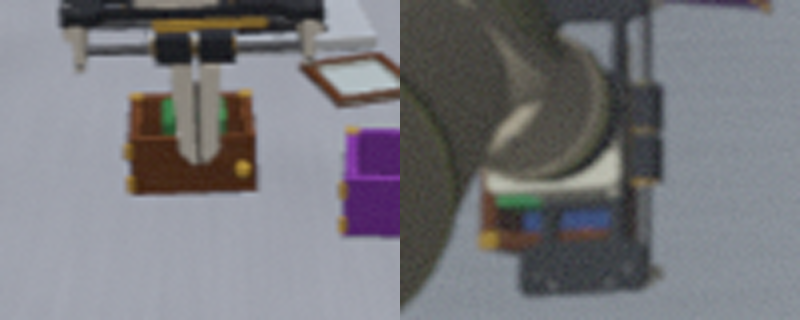

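Door nearly shut; press on in small steps until the force rises.

```bash
python3 -m jog '[{"grip":0,"xyz":[0,-0.001,0],"dr":[0,0,0]},{"grip":0,"xyz":[0,-0.001,0],"dr":[0,0,0]},{"grip":0,"xyz":[0,-0.001,0],"dr":[0,0,0]},{"grip":0,"xyz":[0,-0.001,0],"dr":[0,0,0]},{"grip":0,"xyz":[0,-0.001,0],"dr":[0,0,0]},{"grip":0,"xyz":[0,0,0],"dr":[0,0,0]},{"grip":0,"xyz":[0,0,0],"dr":[0,0,0]},{"grip":0,"xyz":[0,0,0],"dr":[0,0,0]}]'; python3 -m jog '[{"grip":0,"xyz":[0,-0.001,0],"dr":[0,0,0]},{"grip":0,"xyz":[0,-0.001,0],"dr":[0,0,0]},{"grip":0,"xyz":[0,-0.001,0],"dr":[0,0,0]},{"grip":0,"xyz":[0,0,0],"dr":[0,0,0]},{"grip":0,"xyz":[0,0,0],"dr":[0,0,0]},{"grip":0,"xyz":[0,0,0],"dr":[0,0,0]},{"grip":0,"xyz":[0,0,0],"dr":[0,0,0]},{"grip":0,"xyz":[0,0,0],"dr":[0,0,0]}]'
```

```text
time_s: 15.52
tcp_pos: [0.5749, 0.1596, 0.0376]
eef_rot: [[1.0, 0.031, -0.001], [0.031, -1.0, -0.004], [-0.001, 0.004, -1.0]]
wrist_force: [1.1, -10.1, 3.6]
opening: 0.0006
time_s: 16.18
tcp_pos: [0.5748, 0.1598, 0.0376]
eef_rot: [[1.0, 0.029, -0.002], [0.029, -1.0, -0.007], [-0.002, 0.007, -1.0]]
wrist_force: [2.4, -15.5, 4.9]
opening: 0.0009
```

Firm stop at y = 0.160 with 15 N: door shut. Retreat straight back, then up and clear.

```bash
python3 -m jog '[{"grip":0,"xyz":[0,0.003,0],"dr":[0,0,0]},{"grip":0,"xyz":[0,0.005,0],"dr":[0,0,0]},{"grip":0,"xyz":[0,0.01,0],"dr":[0,0,0]},{"grip":0,"xyz":[0,0.02,0],"dr":[0,0,0]},{"grip":0,"xyz":[0,0.02,0],"dr":[0,0,0]},{"grip":0,"xyz":[0,0.02,0],"dr":[0,0,0]},{"grip":0,"xyz":[0,0,-0.03],"dr":[0,0,0]},{"grip":0,"xyz":[0,0,-0.03],"dr":[0,0,0]}]' && python3 -m jog '[{"grip":0,"xyz":[0,0.03,-0.02],"dr":[0,0,0]},{"grip":0,"xyz":[-0.02,0.03,-0.02],"dr":[0,0,0]},{"grip":0,"xyz":[-0.02,0.03,-0.02],"dr":[0,0,0]},{"grip":0,"xyz":[-0.02,0.03,0],"dr":[0,0,0]},{"grip":0,"xyz":[0,0.03,0],"dr":[0,0,0]},{"grip":0,"xyz":[0,0.03,0],"dr":[0,0,0]},{"grip":0,"xyz":[0,0.03,0],"dr":[0,0,0]},{"grip":0,"xyz":[0,0,0],"dr":[0,0,0]}]'
python3 - <<'E'
from h import *
s=capture("side");a=capture("top")
c=big(mask(a,(150,205,200,260),(40,80,30),(90,255,255)));print(cv2.boundingRect(c),rect("top",c,.05))
cv2.imwrite("pics/k.png",np.hstack([cv2.resize(s[100:180,240:340],None,fx=4,fy=4,interpolation=2),cv2.resize(a[190:270,130:230],None,fx=4,fy=4,interpolation=2)])[:,:,::-1])
E
```

```text
time_s: 16.85
tcp_pos: [0.576, 0.0861, 0.0967]
eef_rot: [[0.999, 0.032, -0.004], [0.032, -0.999, -0.001], [-0.004, 0.001, -1.0]]
wrist_force: [1.5, 0.2, -0.2]
opening: 0.0002
time_s: 17.52
tcp_pos: [0.5237, -0.1305, 0.1575]
eef_rot: [[1.0, 0.026, -0.0], [0.026, -1.0, -0.003], [-0.0, 0.003, -1.0]]
wrist_force: [-0.3, -0.5, -0.4]
opening: 0.0001
(154, 222, 22, 20) ((568.829833984375, 224.0349884033203), (52.3447380065918, 49.0970458984375), 88.57262420654297)
```

View pics/k.png

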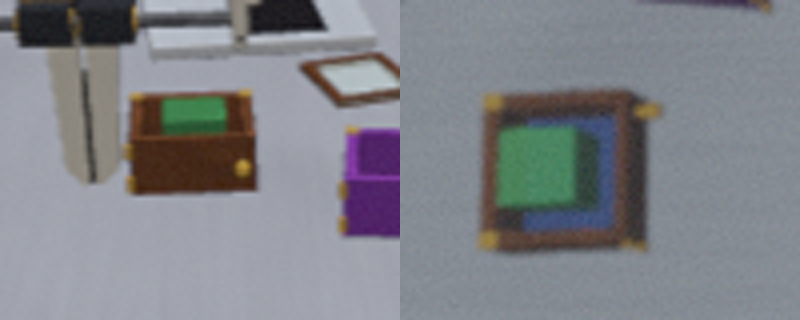

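The paperweight sits square against the back wall (left edge of the green at x≈497 in the right half meets the back wall). The door is flush with the front, and the arm is clear.

```bash
python3 -c "
from station import *
print(hand_in())"
```

```text
the job is handed in; nothing more can be done
None
```

I pushed the paperweight through the doorway and against the case's back wall, shut the door, moved the arm clear and handed the job in after about 17.6 s of robot time. `hand_in()` gives no verdict, so the result rests on the checks below.

- **Paperweight:** the push stopped dead at TCP y ≈ 0.192 with about 15 N. The last top view puts its centre at about (0.569, 0.224), against an estimated home of (0.567, 0.2265). The 2.5 mm difference is about the size of the calibration error. It looked square to the back wall.
- **Door:** it was still wide open when the paperweight went home. It then stopped firmly under about 15 N, and both views show it flush with the front of the case.
- **Arm:** its final position is clear, with the wrist force near zero.
- **Loupe, tin and stand:** the fingers never went near them, but I did not re-measure them at the end.

One check failed: midway through the push, the colour search in the top view found nothing because the arm hid the paperweight. I used the side view there instead.

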